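# Close the bayonet lid of the flower-drying tub

## Robot

A 6-joint arm with a two-finger parallel gripper is mounted at the origin on the work surface. World frame = base frame: x ahead of the robot, y to its left, z up, the work surface at z = 0. Lengths are in mm, angles in rad, forces in N, time in s.
With the tool pointing down it reaches from about 375 to 975 mm from the base axis. Payload 3.8 kg.
Tool frame: the origin (TCP) lies at the very end of the fingers, on their centre line; the grasp point (between the pads) lies 19 mm behind it; z points along the fingers, y is the line along which they close (so a half turn about z gives the same grasp; the last joint's range is limited). The gripper opens to 88 mm and grips with 3 to 60 N. Pads are 18 mm wide; open, the fingers measure 123 mm over their backs; the gripper's body (75 mm by 187 mm) begins 45 mm behind the grasp point.
Start: joints at [1.31, 0.264, 1.604, -0, 1.274, -0.037], TCP at [149.805, 658.161, 238.706] pointing down, gripper open.
Joint ranges: [-2.63, 2.63], [-0.94, 2.18], [0.31, 2.57], [-1.31, 4.45], [0, 2.66], [-2.55, 2.55]. Speed limits (rad/s): [2.57, 2.57, 3.14, 3.14, 3.14, 3.14].

## Interface

Orientations are given as a unit quaternion [w, x, y, z].
In Python, from rig import monitor, eyes, ctrl, spotter gives the robot as it stands.
- The arm moves only by the shell command python3 -m pendant 'ROWS' [FORCE]. ROWS is JSON, a list of rows, each a list of 3 entries, a list of its own where there are three numbers: the turn, a rotation vector about the tool's x, y, z in degrees, then the shift along the tool's x, y, z in m, then the opening in per cent of the stroke, from 0 (shut) to 100 (fully open). In form: [[[rx, ry, rz], [x, y, z], claw], ...]. A call has 1 to 12 rows; each row shifts and turns the commanded pose from where the row before left it, along the tool's axes as they then stand; what a row does not reach is not made up. A row lasts 1/8 s, in which the tool goes at most 62.5 mm and 10.7 degrees, less where a joint would pass 70% of its speed; a pose out of reach is approached as far as the arm can. A call is refused whole if a number of a shift passes 0.0625 or a number of a turn 10.7, either way. A call with a gripper value outside its range is refused whole. The fingers move at their own pace and stop on an object; FORCE is the grip in N (left out, the last holds). Time passes only in rows, so rows that do not move let the fingers close. It gives the time, the measured TCP pose, the force, the opening and the grip force at its end, in the units of the state.
- monitor.get_state(): the state, without advancing time (a new reading comes with each control period).
- eyes.capture(name): name is "scene" or "top"; returns a dict with "image" (384x512x3 uint8, red, green, blue), "z_map" (384x512 float32, mm along the optical axis (not along the pixel's ray), 0 where there is no reading), "fx", "fy", "cx", "cy" (pixels), "k1" (the pictures are not rectified: a ray, as slopes to the right and down, at radius r is drawn at 1 + k1 r^2 times it, then the intrinsics apply), "R" (3x3) and "t" (3): a world point X has camera coordinates R X + t. Camera axes: x right, y down, z forward; pixel columns grow to the right and rows downward; lengths in mm; the calibration is good to about 2 mm. A picture is of the moment at which its call begins.
- ctrl.job_done(): hands the job in; it is judged then, once.
Trained networks look in a picture, given as the dict that the camera call returned (one of the last four; its "shot" number tells which), for a name from the list of things; names that differ only in an ending like _2 or _b are one class to them, and where a whole thing is asked for, a point or a joint stands for the part that bears it (a point fixed in the world has none). Each returns a list of dicts, best first, with "p" (0 to 1); they miss things now and then, are a little off and sometimes report something else, mostly with a low value. They report only what shows in the picture. A call takes as long as a camera call. They do not tell look-alikes from the thing itself.
- spotter.find_in(picture, label): "centre" ([x, y, z] in mm, in world coordinates, good to about 4 mm: the middle of the surface that is visible of it).
- spotter.silhouettes(picture, label): "pixels" (384x512 bool, what is visible of it).
- spotter.spot_point(picture, label): "centre" ([x, y, z] in mm, in world coordinates, good to about 4 mm: a listed point, or the origin of a listed thing).
The state is a dict: "t": time; "joints": joint angles; "joint_vel": joint speeds; "joint_efforts": joint torques, N m; "tcp_pos": TCP position; "orientation": TCP orientation; "contact_force": force on the tool from outside, world axes, zero at the start; "moment": the same for the moment, N m; "gripper_width": opening from 0.0 (shut) to 1.0 (fully open); "grip_force": force on a finger pad.
Only numpy, scipy, OpenCV 4.12 (cv2) and the standard library are available. Lean on these libraries where they do the work, as an engineer would, in place of code of your own. Each camera call takes 0.05 s, during which the arm holds its last target. There are 200 camera calls.

## Task

The sage-green lid of the flower-drying tub has been put down crooked, with its three lugs riding on top of the rim. Turn it until the lugs drop into the slots, press it down against the springy seal and, keeping it pressed, twist it clockwise as seen from above until it reaches the stop, then let go. Do not disturb the other things on the table.

Things in the scene. Friction and masses are not known exactly. Their poses are not given: they have to be found in the camera images.
- tub: Cream round tub, 170 mm outside diameter, 100 mm high, full and heavy on non-slip feet: it does not move. Origin: centre of its underside, z up. Its rim (top 100 mm up) has an 8 mm thick lip of inner radius 63 mm, cut by three slots. Under the lip the lid's lugs can turn only clockwise seen from above (negative about z), up to a stop 35 degrees from the slots.
- slot0 (a point): Middle of a slot in the lip, at rim-top height, 70 mm from the tub's axis along the tub's x axis. The slots lie at 0, 120 and 240 degrees about z, are 33 mm wide, reach out to radius 77 mm, and each has a small white mark beside it on the rim.
- lid: Loose sage-green lid, 0.45 kg: disc of 61 mm radius, 18 mm thick, blue and white dot at its centre. Origin: centre of its underside, z up. It has three lugs and three wings, and about 2 mm sideways play in the rim. Any lug may enter any slot. Its origin stands 90 mm above the tub's at the start, 79.5 mm when dropped into the slots, 74 mm fully pressed down, 76 mm when locked.
- lug0 (a point): On the lug along the lid's x axis, 70 mm from the lid's axis, 13 mm above its origin. The lugs, at 0, 120 and 240 degrees about the lid's z, are 25 mm wide and reach radius 73 mm; undersides 10 mm, tops 16 mm above the lid's origin. At the start they lie on top of the rim. Dropped into the slots they have about 3 degrees of play either way, until pressed down.
- wing0 (a point): Middle of the top edge of the wing above that lug, 43 mm from the lid's axis, 44 mm above its origin. In line with each lug a radial wing stands on the lid's top face (18 mm above the origin): 12 mm thick, from radius 28 to 58 mm, rising 26 mm, with a white stripe on top. On the rim the lid turns with 2 to 4 N on a wing; push low: over about 10 N tips it.
- gasket (a joint): Springy seal ring inside the tub under the lid: 0 = up, 0.0055 m = fully down. It carries the dropped lid; pushing the lid fully down takes a further 7 to 9 N, anywhere within 50 mm of its centre, and it stays level. The lugs pass under the lip beyond 0.0035. Released before it is twisted, the lid springs back up; twisted, the seal holds it up against the lip.
- lock0 (a point): End-stop position 0: on the level of the rim's top, 70 mm from the tub's axis, -35 degrees about z from the tub's x axis, beside a red mark. A locked lug lies straight below it.
- lock1 (a point): End-stop position 1: on the level of the rim's top, 70 mm from the tub's axis, 85 degrees about z from the tub's x axis, beside a red mark. A locked lug lies straight below it.
- lock2 (a point): End-stop position 2: on the level of the rim's top, 70 mm from the tub's axis, 205 degrees about z from the tub's x axis, beside a red mark. A locked lug lies straight below it.
- scoop: Aluminium scoop with a wooden handle, about 170 mm long in all, lying near the tub. Origin: under the centre of its bowl. Bystander.
- poppies: Tied bunch of dried poppy heads, 180 mm long and 26 mm high, lying near the tub. Bystander.
- cup: Black lidded coffee cup, 84 mm across, 112 mm high. Bystander.
- tape: Roll of dark green floral tape lying flat, 90 mm across, 24 mm high. Bystander.
- secateurs: Red-handled secateurs lying flat, 180 mm long. Bystander.
- glue_gun: Red and black cordless hot-glue gun standing on its battery, about 200 mm high. Bystander.
- jar: Small amber glass jar with a wooden cap, 72 mm across, 95 mm high. Bystander.
Not all that is in view belongs to the job. There is more than one size of the lid; the job needs the middle-sized.

How it is judged (in metres and radians):
On the way:
1. the three lugs have dropped into the slots (lid origin less than 84 mm above the tub's, level) (z of lid in the frame of tub below 0.084 m and angle between lid's own z axis and vertical below 0.06 rad), for 0.1 s.
At the end, for the whole second after the job is handed in: The lid is under the lip (origin 73 to 78 mm above the tub's), level within 0.05 rad, at rest, with a lug within 7 mm of each red end-stop mark's direction (sites lock0 to lock2: 70 mm from the tub's axis, 35 degrees clockwise of the slots); nothing else has been shifted ((horizontal distance between lug0 and lock0 below 0.007 m or horizontal distance between lug0 and lock1 below 0.007 m or horizontal distance between lug0 and lock2 below 0.007 m) and z of lid in the frame of tub between 0.073 and 0.078 m and angle between lid's own z axis and vertical below 0.05 rad and linear speed of lid below 0.02 m/s and angular speed of lid below 0.1 rad/s); the robot touches nothing.
It fails at once if one of the other things on the table is shifted by more than 30 mm (distance of any of scoop, poppies, cup, tape, secateurs, glue_gun, jar from where it was at the start of the episode above 0.03 m).
It also fails if it takes over 54 s, if anything falls off the work surface, if the arm or the gripper's body presses on something with over 40 N, if the wrist force passes 120 N, or if a joint passes its speed limit or range.

## Working session

There is one attempt and no reset: what is moved stays moved. The work goes in short steps, Python scripts to look and compute and a shell command to move; the robot and the scene stay as the last step left them, time stands still between calls to the robot, and variables do not carry over. Pictures are saved under pics/ and viewed, at most 10 in all, crops included, and the job is handed in when it is done.

```bash
mkdir -p pics; cat > h.py <<'E'
import numpy as np, cv2
from scipy.spatial.transform import Rotation as Rn
from rig import monitor, eyes, ctrl, spotter
def save(p,name,crop=None,s=1):
    im=p["image"][:,:,::-1]
    if crop: r0,r1,c0,c1=crop; im=im[r0:r1,c0:c1]
    cv2.imwrite("pics/"+name,cv2.resize(im,None,fx=s,fy=s,interpolation=cv2.INTER_CUBIC))
def px(p,X):
    c=p["R"]@np.array(X,float)+p["t"]; a=c[:2]/c[2]; a=a*(1+p["k1"]*(a@a))
    return np.array([p["fx"]*a[0]+p["cx"],p["fy"]*a[1]+p["cy"]])
def world(p,u,v,z=None,depth=None):
    K=np.array([[p["fx"],0,p["cx"]],[0,p["fy"],p["cy"]],[0,0,1]])
    a=cv2.undistortPoints(np.array([[[u,v]]],float),K,np.array([p["k1"],0,0,0.]))[0,0]
    R=np.array(p["R"]);t=np.array(p["t"]); d=R.T@np.array([a[0],a[1],1]); o=-R.T@t
    return o+d*(depth if depth is not None else (z-o[2])/d[2])
E
python3 - <<'E'
from h import *
a=eyes.capture("scene");b=eyes.capture("top")
cv2.imwrite("pics/a.png",np.vstack([cv2.resize(a["image"],(400,300)),cv2.resize(b["image"],(400,300))])[:,:,::-1])
for n,p in(("scene",a),("top",b)):
    print(n,"cam",-np.array(p["R"]).T@np.array(p["t"]))
    for l in("tub","lid"):
        for d in spotter.find_in(p,l): print(l,"find",np.round(d["centre"]),round(d["p"],2),np.round(px(p,d["centre"])))
    for l in("tub","lid","slot0","lug0","wing0","lock0","lock1","lock2"):
        for d in spotter.spot_point(p,l): print(l,np.round(d["centre"],1),round(d["p"],2),np.round(px(p,d["centre"])))
s=monitor.get_state();print(s["t"],s["tcp_pos"],s["orientation"],s["contact_force"])
E
```

```text
scene cam [1303.58708961   15.94732516 1212.6773772 ]
tub find [602. -36.  92.] 0.71 [244. 213.]
lid find [555. -37. 110.] 0.89 [244. 200.]
lid find [416. 127.  13.] 0.81 [287. 186.]
lid find [ 336. -226.   27.] 0.69 [201. 166.]
lid find [ 473. -432.   70.] 0.17 [142. 185.]
tub [552.2 -37.1   0.8] 0.61 [245. 215.]
lid [ 327.7 -232.9    1. ] 0.74 [200. 168.]
lid [550.8 -36.9  89.3] 0.57 [244. 202.]
lid [409.8 126.9  -0.6] 0.56 [287. 187.]
slot0 [619.6 -36.  103.2] 0.66 [244. 216.]
slot0 [629.3 354.    2.5] 0.58 [349. 235.]
lug0 [555.   30.3 101.8] 0.96 [263. 202.]
lug0 [ 420.  -236.1   16.5] 0.96 [196. 184.]
lug0 [408.9  77.8  13.7] 0.7 [275. 184.]
wing0 [555.5   5.4 132.4] 0.89 [256. 197.]
wing0 [ 4.545e+02 -4.416e+02 -1.000e-01] 0.75 [145. 192.]
wing0 [ 384.5 -233.7   55.5] 0.67 [197. 171.]
wing0 [410.8  99.5  34.5] 0.66 [280. 181.]
lock0 [552.2  28.2  97.4] 0.86 [262. 202.]
lock0 [488.5 -70.4 103.7] 0.81 [236. 186.]
lock0 [607.5 -76.4 100.6] 0.71 [232. 213.]
lock0 [554.1   2.4 133. ] 0.33 [255. 196.]
lock1 [552.2  28.2  97.4] 0.86 [262. 202.]
lock1 [488.5 -70.4 103.7] 0.81 [236. 18
[... 793 characters left out ...]
g0 [407.8  75.2  15.1] 0.63 [243. 237.]
wing0 [549.6   3.4 134.6] 0.81 [263. 189.]
wing0 [413.3  92.4  34. ] 0.73 [237. 235.]
wing0 [ 384.6 -234.9   60.3] 0.66 [340. 241.]
lock0 [558.6  32.9  99.7] 0.96 [254. 188.]
lock0 [486.8 -70.2  96. ] 0.95 [287. 210.]
lock0 [609.1 -76.5 100.6] 0.9 [288. 171.]
lock1 [558.6  32.9  99.7] 0.96 [254. 188.]
lock1 [486.8 -70.2  96. ] 0.95 [287. 210.]
lock1 [609.1 -76.5 100.6] 0.9 [288. 171.]
lock2 [558.6  32.9  99.7] 0.96 [254. 188.]
lock2 [486.8 -70.2  96. ] 0.95 [287. 210.]
lock2 [609.1 -76.5 100.6] 0.9 [288. 171.]
1.1 [149.84236027 658.17671129 238.7437217 ] [3.37687895e-06 1.11712455e-01 9.93740573e-01 2.08966153e-05] [-0.19592697  0.72495022 -0.85393968]
```

View pics/a.png

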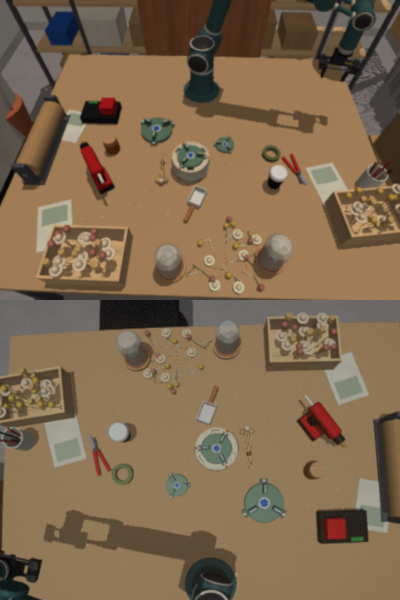

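```bash
python3 - <<'E'
from h import *
b=eyes.capture("top");a=eyes.capture("scene")
A=cv2.resize(b["image"][150:230,225:330],None,fx=5.5,fy=5.5,interpolation=cv2.INTER_CUBIC)
cv2.imwrite("pics/b.png",A[:,:,::-1])
A=cv2.resize(a["image"][170:235,205:290],None,fx=7,fy=7,interpolation=cv2.INTER_CUBIC)
cv2.imwrite("pics/b2.png",A[:,:,::-1])
# depth: rim points -> tub centre
for p in(b,a):
    m=spotter.silhouettes(p,"tub"); m=max(m,key=lambda d:d["p"])["pixels"]
    v,u=np.nonzero(m); Z=p["z_map"][v,u]
    W=np.array([world(p,x,y,depth=z) for x,y,z in zip(u,v,Z) if z>0]); W=W[abs(W[:,2]-100)<6]
    print(len(W),cv2.minEnclosingCircle(W[:,:2].astype(np.float32)))
    # wing stripes: white & z>125
    c=np.array([552,-37]); 
    vv,uu=np.mgrid[165:225,225:320] if p is b else np.mgrid[170:235,205:290]
    P=np.array([np.r_[world(p,x,y,depth=p["z_map"][y,x]),p["image"][y,x]] for x,y in zip(uu.ravel(),vv.ravel()) if p["z_map"][y,x]>0])
    P=P[np.hypot(P[:,0]-c[0],P[:,1]-c[1])<90]
    Q=P[(P[:,2]>122)]; print("high",len(Q))
    ang=np.degrees(np.arctan2(Q[:,1]-c[1],Q[:,0]-c[0]))
    for k in(90,-30,210):
        s=abs((ang-k+180)%360-180)<45; print(k,s.sum(),Q[s,:3].mean(0).round(1))
E
```

```text
795 ((552.274169921875, -38.75575637817383), 85.478515625)
high 124
90 45 [553.8   4.7 133.9]
-30 38 [587.1 -61.7 133.7]
210 41 [513.3 -58.  133.2]
522 ((547.8606567382812, -40.75434875488281), 86.85771942138672)
high 115
90 44 [552.    1.6 131.3]
-30 37 [585.5 -63.5 133. ]
210 34 [512.5 -60.5 132.7]
```

View pics/b.png

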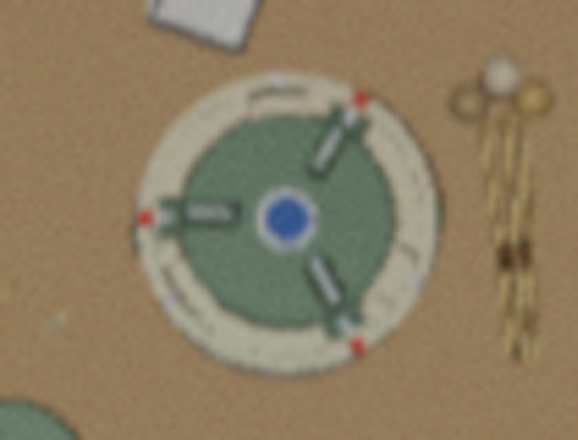

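View pics/b2.png

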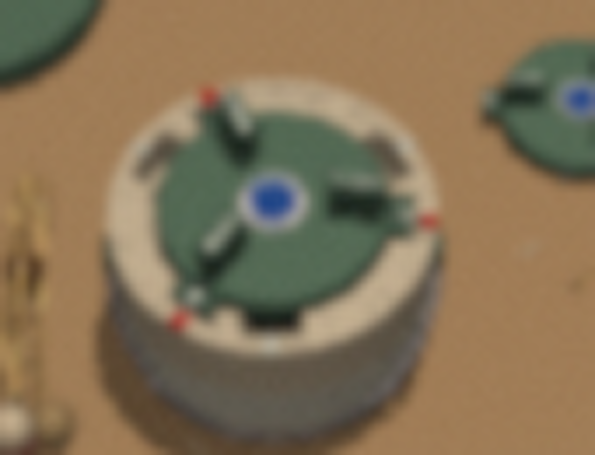

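Look-alikes in the top view are the small lid at (227,237), the large lid at (338,260), and the lid on the tub at (277,190). I choose the one on the tub. The crops confirm it: it is sage-green with a blue dot, and its lugs sit on the rim next to the red marks. The slots are about 34° counter-clockwise of the lugs. The wing on the +y side, at about (553,4), is the one to grip.

```bash
python3 -m pendant '[[[0,0,10],[0,0,0],50],[[0,0,10],[0,0,0],50],[[0,0,10],[0,0,0],50],[[0,0,10],[0,0,0],50],[[0,0,10],[0,0,0],50],[[0,0,10],[0,0,0],50],[[0,0,10],[0,0,0],50],[[0,0,10],[-0.05,0,0],50],[[0,0,0],[0,0,0],50]]' 20
python3 - <<'E'
from h import *
b=eyes.capture("top");im=b["image"].astype(int)
hsv=cv2.cvtColor(b["image"],cv2.COLOR_RGB2HSV)
m=((hsv[...,0]<8)|(hsv[...,0]>172))&(hsv[...,1]>140)&(hsv[...,2]>90)
m[:165]=0;m[225:]=0;m[:,:245]=0;m[:,310:]=0
n,l,s,c=cv2.connectedComponentsWithStats(m.astype(np.uint8))
P=[]
for i in range(1,n):
    w=im[...,0]*(l==i); print(s[i,4],c[i].round(1),world(b,*c[i],z=100).round(1)); P.append(world(b,*c[i],z=100)[:2])
P=np.array(P);cc=P.mean(0);d=P-cc;print(cc,np.degrees(np.arctan2(d[:,1],d[:,0])),np.hypot(*d.T))
E
```

```text
t: 2.42
tcp_pos: [156.0, 605.4, 237.5]
orientation: [0.001, 0.725, 0.689, -0.002]
contact_force: [-0.3, 0.1, -0.3]
gripper_width: 0.5
grip_force: 0.0
3 [290.3 167.3] [620.4 -84.  100. ]
2 [250.5 189. ] [555.5  43.  100. ]
2 [289.5 212.5] [478.2 -76.3 100. ]
[551.37774211 -39.10767399] [ -33.05508625   87.13240308 -153.03074814] [82.36271246 82.24802047 82.07207143]
```

```bash
python3 -m pendant '[[[0,0,0],[-0.0484,0.0356,0],50],[[0,0,0],[-0.0484,0.0356,0],50],[[0,0,0],[-0.0484,0.0356,0],50],[[0,0,0],[-0.0484,0.0356,0],50],[[0,0,0],[-0.0484,0.0356,0],50],[[0,0,0],[-0.0484,0.0356,0],50],[[0,0,0],[-0.0484,0.0356,0],50],[[0,0,0],[-0.0484,0.0356,0],50],[[0,0,0],[-0.0484,0.0356,0],50],[[0,0,0],[-0.0484,0.0356,0],50],[[0,0,0],[-0.0484,0.0356,0],50],[[0,0,0],[-0.0484,0.0356,0],50]]'
python3 -m pendant '[[[0,0,0],[0,0,0],50],[[0,0,0],[0,0,0],50]]'
```

```text
t: 3.98
tcp_pos: [556.7, 5.9, 239.8]
orientation: [0.001, 0.724, 0.69, 0.001]
contact_force: [0.6, 0.8, -0.7]
gripper_width: 0.499
grip_force: 0.0
t: 4.22
tcp_pos: [554.8, 7.7, 238.9]
orientation: [-0.0, 0.724, 0.689, 0.0]
contact_force: [-0.4, 0.4, 0.2]
gripper_width: 0.499
grip_force: 0.0
```

```bash
python3 -m pendant '[[[0,0,0],[-0.004,-0.001,0.03],50],[[0,0,0],[0,0,0.03],50],[[0,0,0],[0,0,0.03],50],[[0,0,0],[0,0,0.02],50],[[0,0,0],[0,0,0.01],50],[[0,0,0],[0,0,0.005],50],[[0,0,0],[0,0,0],50]]'
python3 -m pendant '[[[0,0,0],[0,0,0],10],[[0,0,0],[0,0,0],0],[[0,0,0],[0,0,0],0],[[0,0,0],[0,0,0],0],[[0,0,0],[0,0,0],0],[[0,0,0],[0,0,0],0]]' 20
```

```text
t: 5.1
tcp_pos: [553.2, 4.0, 114.2]
orientation: [0.0, 0.724, 0.69, 0.0]
contact_force: [0.5, -0.2, -0.5]
gripper_width: 0.499
grip_force: 0.0
t: 5.85
tcp_pos: [553.1, 3.4, 114.0]
orientation: [0.0, 0.724, 0.689, 0.0]
contact_force: [-1.1, -1.2, 3.2]
gripper_width: 0.135
grip_force: 20.0
```

```bash
python3 -m pendant '[[[0,0,-4],[-0.0001,-0.003,0],0],[[0,0,-4],[-0.0001,-0.003,0],0],[[0,0,-4],[-0.0001,-0.003,0],0],[[0,0,-4],[-0.0001,-0.003,0],0],[[0,0,-4],[-0.0001,-0.003,0],0],[[0,0,-4],[-0.0001,-0.003,0],0],[[0,0,-4],[-0.0001,-0.003,0],0],[[0,0,-4],[-0.0001,-0.003,0],0],[[0,0,-3],[-0.0001,-0.0022,0],0],[[0,0,0],[0,0,0],0],[[0,0,0],[0,0,0],0]]'
python3 - <<'E'
from h import *
s=monitor.get_state();c=np.array([551.4,-39.1]);d=np.array(s["tcp_pos"])[:2]-c
q=s["orientation"];print(np.degrees(np.arctan2(d[1],d[0])),np.hypot(*d),2*np.degrees(np.arctan2(q[2],q[1])),s["moment"])
p=eyes.capture("scene");save(p,"c.png",(160,240,200,295),7)
E
```

```text
t: 7.22
tcp_pos: [527.8, -3.3, 113.0]
orientation: [-0.0, 0.484, 0.875, -0.0]
contact_force: [3.9, -2.7, -5.6]
gripper_width: 0.134
grip_force: 20.0
123.45341512948974 42.864446457524856 122.13586847992583 [-0.35830085 -0.44941734  0.08665872]
```

View pics/c.png

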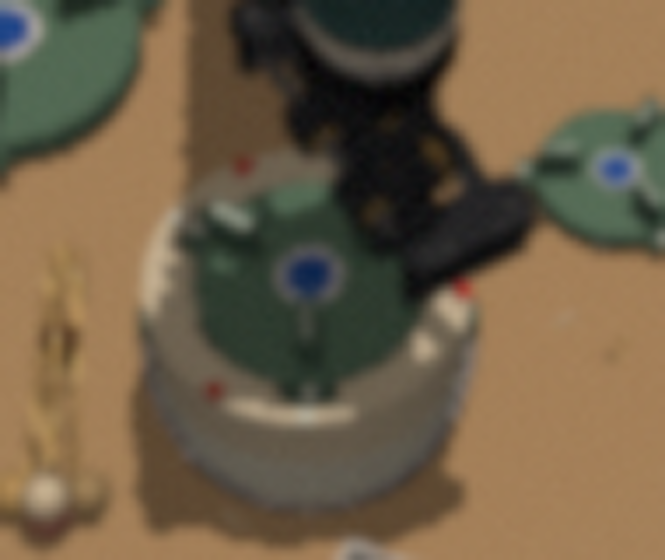

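The crop shows the front lug at the slot with its white mark at (305,400), and the lid hanging in the grip (−5.6 N). Next I lower it.

```bash
python3 -m pendant '[[[0,0,0],[0,0,0.003],0],[[0,0,0],[0,0,0.003],0],[[0,0,0],[0,0,0.002],0],[[0,0,0],[0,0,0.002],0],[[0,0,0],[0,0,0],0],[[0,0,0],[0,0,0],0]]'
python3 -c "
from h import *
s=monitor.get_state();print(s['moment'])"
```

```text
t: 8.02
tcp_pos: [528.1, -3.0, 104.1]
orientation: [0.0, 0.483, 0.875, 0.0]
contact_force: [-1.5, 2.0, 0.4]
gripper_width: 0.134
grip_force: 20.0
[ 0.06423228  0.15409294 -0.06492191]
```

```bash
python3 -m pendant '[[[0,0,0],[0,0,0.002],0],[[0,0,0],[0,0,0.002],0],[[0,0,0],[0,0,0.002],0],[[0,0,0],[0,0,0.001],0],[[0,0,0],[0,0,0],0],[[0,0,0],[0,0,0],0]]' 30
python3 -c "
from h import *
s=monitor.get_state();print(s['moment'])
p=eyes.capture('scene')
for d in spotter.spot_point(p,'lid'): print(d)
for d in spotter.find_in(p,'lid'): print(d['centre'])"
```

```text
t: 8.78
tcp_pos: [528.9, -3.1, 98.8]
orientation: [0.001, 0.484, 0.875, 0.0]
contact_force: [-5.0, 1.6, 14.0]
gripper_width: 0.132
grip_force: 30.0
[ 0.07532468  0.84993008 -0.13183625]
{'centre': [414.5, 127.6, -1.2], 'p': 0.65}
{'centre': [329.9, -232.1, 3.0], 'p': 0.64}
{'centre': [552.0, -38.2, 75.9], 'p': 0.6}
{'centre': [451.7, -440.1, -1.6], 'p': 0.25}
[335.1, -229.8, 25.1]
[413.9, 127.9, 14.1]
[551.8, -43.4, 92.8]
```

```bash
python3 -m pendant '[[[0,0,4],[-0.0001,0.003,0],0],[[0,0,4],[-0.0001,0.003,0],0],[[0,0,4],[-0.0001,0.003,0],0],[[0,0,4],[-0.0001,0.003,0],0],[[0,0,4],[-0.0001,0.003,0],0],[[0,0,4],[-0.0001,0.003,0],0],[[0,0,4],[-0.0001,0.003,0],0],[[0,0,4],[-0.0001,0.003,0],0],[[0,0,3],[-0.0001,0.0023,0],0],[[0,0,0],[0,0,0],0],[[0,0,0],[0,0,0],0]]'
python3 - <<'E'
from h import *
s=monitor.get_state();c=np.array([551.4,-39.1]);d=np.array(s["tcp_pos"])[:2]-c
q=s["orientation"];print(np.degrees(np.arctan2(d[1],d[0])),np.hypot(*d),2*np.degrees(np.arctan2(q[2],q[1])),s["moment"])
p=eyes.capture("scene");save(p,"d.png",(160,240,200,295),7)
E
```

```text
t: 10.3
tcp_pos: [553.7, 3.2, 98.8]
orientation: [0.001, 0.724, 0.69, 0.0]
contact_force: [-5.7, 0.9, 13.6]
gripper_width: 0.133
grip_force: 30.2
86.82131024609346 42.32786908649152 87.26101767317172 [-0.02852019  1.00893453  0.45879083]
```

View pics/d.png

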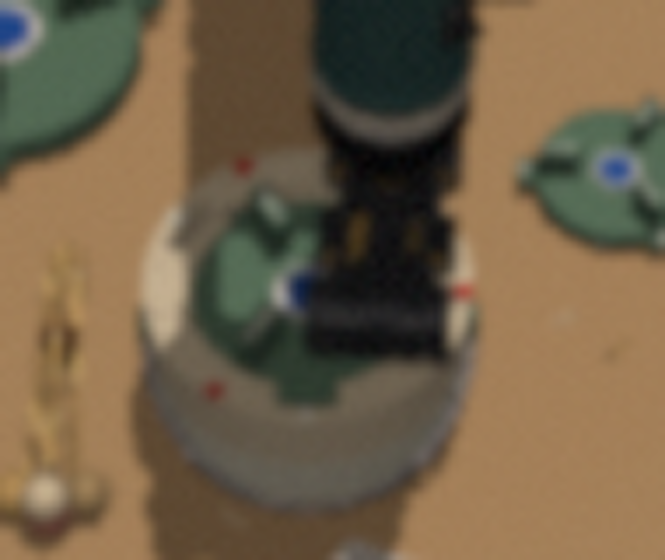

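The front slot at (305,400) is empty now and the lugs are under the lip. I nudge it a few degrees further against the stop.

```bash
python3 -m pendant '[[[0,0,2],[0,0.0015,0],0],[[0,0,2],[0,0.0015,0],0],[[0,0,0],[0,0,0],0],[[0,0,0],[0,0,0],0]]'
python3 - <<'E'
from h import *
s=monitor.get_state();c=np.array([551.4,-39.1]);d=np.array(s["tcp_pos"])[:2]-c
q=s["orientation"];print(np.degrees(np.arctan2(d[1],d[0])),np.hypot(*d),2*np.degrees(np.arctan2(q[2],q[1])),s["moment"])
E
```

```text
t: 10.85
tcp_pos: [553.8, 2.8, 98.7]
orientation: [-0.001, 0.747, 0.665, -0.002]
contact_force: [-14.3, -0.6, 22.0]
gripper_width: 0.142
grip_force: 30.9
86.76896371040822 41.9697605986684 83.29328617375403 [-0.08376258  2.34404262  0.53422289]
```

The stop is reached: the reaction is 14 N and the TCP did not move. I ease off, release and retreat straight up.

```bash
python3 -m pendant '[[[0,0,-2],[0,-0.0015,0],0],[[0,0,-2],[0,-0.001,-0.001],0],[[0,0,0],[0,0,-0.002],0],[[0,0,0],[0,0,0],45],[[0,0,0],[0,0,0],45],[[0,0,0],[0,0,0],45],[[0,0,0],[0,0,0],45],[[0,0,0],[0,0,-0.01],45],[[0,0,0],[0,0,-0.03],45],[[0,0,0],[0,0,-0.05],45],[[0,0,0],[0,0,-0.05],45]]'
python3 -m pendant '[[[0,0,0],[-0.05,-0.03,-0.03],45],[[0,0,0],[0.05,-0.05,0],45],[[0,0,0],[0.05,-0.05,0],45],[[0,0,0],[0.05,-0.04,0],45],[[0,0,0],[0.05,0,0],45],[[0,0,0],[0.05,0,0],45],[[0,0,0],[0.05,0,0],45],[[0,0,0],[0,0,0],45],[[0,0,0],[0,0,0],45]]'
python3 - <<'E'
from h import *
b=eyes.capture("top");a=eyes.capture("scene")
A=cv2.resize(b["image"][150:230,225:330],None,fx=5.5,fy=5.5,interpolation=cv2.INTER_CUBIC)
B=cv2.resize(a["image"],(578,434))
B=B[130:290]
cv2.imwrite("pics/e.png",np.vstack([A,B[:,:A.shape[1]] if A.shape[1]<=578 else B])[:600,:,::-1])
c=np.array([551.4,-39.1])
vv,uu=np.mgrid[165:225,225:320]
P=np.array([world(b,x,y,depth=b["z_map"][y,x]) for x,y in zip(uu.ravel(),vv.ravel()) if b["z_map"][y,x]>0])
r=np.hypot(*(P[:,:2]-c).T);Q=P[(P[:,2]>108)&(r<62)]
print("top z",np.percentile(Q[:,2],90),"face z",np.median(P[r<25][:,2]),"rim",np.median(P[(r>74)&(r<82)][:,2]))
ang=np.degrees(np.arctan2(*(Q[:,:2]-c).T[::-1]))
for k in(87,-33,207):
    s=abs((ang-k+180)%360-180)<45;m=Q[s].mean(0); print(k,s.sum(),m.round(1),np.degrees(np.arctan2(m[1]-c[1],m[0]-c[0])))
for l in("lug0","wing0","lock0"):
    for d in spotter.spot_point(b,l): print(l,d)
E
```

```text
t: 12.22
tcp_pos: [553.3, 3.6, 241.6]
orientation: [-0.0, 0.724, 0.689, 0.0]
contact_force: [0.9, -0.1, 0.2]
gripper_width: 0.451
grip_force: 0.0
t: 13.35
tcp_pos: [409.3, 250.2, 268.6]
orientation: [0.0, 0.724, 0.69, -0.0]
contact_force: [-0.6, 0.3, 0.4]
gripper_width: 0.45
grip_force: 0.0
top z 123.69256792330734 face z 94.63800072610877 rim 100.09741238189713
87 39 [553.4   4.9 120.1] 87.3360784270511
-33 39 [589.9 -60.8 118.4] -29.386063320054813
207 41 [516.5 -58.8 119. ] -150.5106754600221
lug0 {'centre': [553.1, 30.5, 86.5], 'p': 0.9}
lug0 {'centre': [413.8, 73.2, 16.4], 'p': 0.85}
lug0 {'centre': [424.7, -231.4, 11.0], 'p': 0.69}
wing0 {'centre': [554.4, 5.8, 122.5], 'p': 0.97}
wing0 {'centre': [386.6, -236.5, 57.6], 'p': 0.97}
wing0 {'centre': [414.0, 96.2, 32.2], 'p': 0.77}
lock0 {'centre': [488.5, -71.3, 97.7], 'p': 0.81}
lock0 {'centre': [557.6, 32.1, 100.7], 'p': 0.78}
lock0 {'centre': [608.1, -79.2, 100.3], 'p': 0.75}
lock0 {'centre': [651.7, -455.0, -0.1], 'p': 0.23}
```

View pics/e.png

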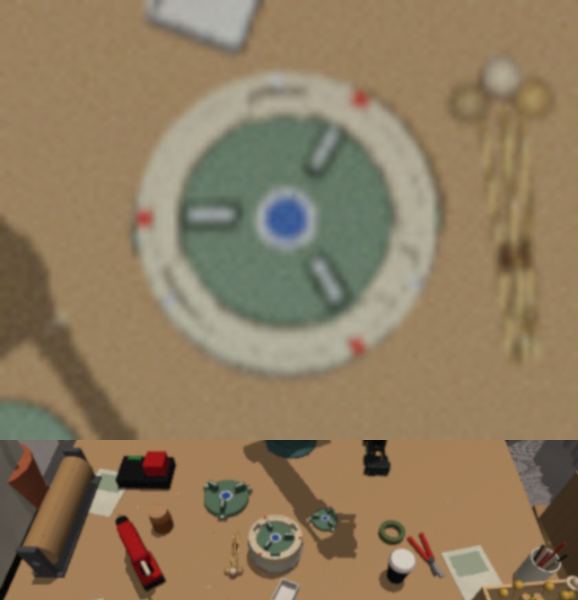

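```bash
python3 - <<'E'
from h import *
for n in("top","scene"):
    b=eyes.capture(n);c=np.array([551.4,-39.1]);h=[]
    vv,uu=np.mgrid[160:235,205:320]
    P=np.array([world(b,x,y,depth=b["z_map"][y,x]) for x,y in zip(uu.ravel(),vv.ravel()) if b["z_map"][y,x]>0])
    r=np.hypot(*(P[:,:2]-c).T)
    for lo in(108,114,118):
        Q=P[(P[:,2]>lo)&(r<64)];ang=np.degrees(np.arctan2(*(Q[:,:2]-c).T[::-1]))
        M=np.array([Q[abs((ang-k+180)%360-180)<45].mean(0)[:2] for k in(87,-33,207)])
        m=M.mean(0);d=M-m;print(n,lo,m.round(1),(np.degrees(np.arctan2(d[:,1],d[:,0]))-[0,-120,-240]).round(1)%360,np.hypot(*d.T).round(1))
    R=P[(r>66)&(r<90)&(abs(P[:,2]-100)<5)];print("tub",cv2.minEnclosingCircle(R[:,:2].astype(np.float32)))
E
```

```text
top 108 [553.3 -38.1] [89.7 88.6 89.4] [43.  42.8 42.2]
top 114 [553.8 -38.5] [90.1 88.9 89.5] [43.5 43.5 42.7]
top 118 [552.8 -38.7] [88.3 89.9 89.3] [43.2 43.  44.2]
tub ((552.3009033203125, -39.02446365356445), 85.45118713378906)
scene 108 [552.4 -41.8] [88.9 89.1 88.7] [42.4 42.7 42.7]
scene 114 [551.4 -41.7] [88.5 88.8 89.1] [42.9 42.5 43. ]
scene 118 [551.5 -42.1] [89.3 89.5 87.3] [42.2 44.  43.3]
tub ((548.6307983398438, -41.609371185302734), 86.30857849121094)
```

```bash
python3 -c "
from h import *
print(ctrl.job_done())"
```

```text
the job is handed in; nothing more can be done
None
```

I dropped the lid into its slots, pressed it down, twisted it clockwise until it met the stop, then released it and handed the job in. In the last pictures it sits level under the lip, with its lugs an estimated 1 to 4 mm from the red marks (about 2° short, limit 7 mm) and nothing visibly disturbed; I got no verdict back.

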